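# Turn the display turntable until the lucky cat faces the room

### The arm

A 7-joint arm with a two-finger parallel gripper is mounted at the origin on the work surface. World frame = base frame: x ahead of the robot, y to its left, z up, the work surface at z = 0. Lengths are in m, angles in rad, forces in N, time in s.
With the tool pointing down it reaches from about 0.4 to 0.875 m from the base axis. Payload 19.3 kg.
Tool frame: the origin (TCP) lies between the finger pads; the fingertips stand 19 mm ahead of it and the grasp point (between the pads) is the TCP; z points along the fingers, y is the direction in which the jaws open and shut (so a half turn about z gives the same grasp; the last joint's range is limited). The gripper opens to 85 mm and grips with 20 to 120 N. Pads are 22 mm wide; open, the fingers measure 114 mm over their backs; the gripper's body (76 mm by 85 mm) begins 54 mm behind the grasp point. The pads swing forward as they close: fully open they stand 13 mm farther back than shut.
Start: joints at [1.219, 0.521, -0.036, 1.599, 0.021, 1.021, -0.113], TCP at [0.174, -0.6, 0.25] pointing down, gripper open.
Joint ranges: [-2.91, 2.91], [-0.3, 2.13], [-1.5, 1.42], [0.17, 2.43], [-1.26, 4.41], [0.16, 1.93], [-2.52, 2.52]. Speed limits (rad/s): [1.89, 1.89, 2.39, 2.39, 3.01, 3.01, 3.01].

### API

Orientations are given as [roll, pitch, yaw] about the fixed x, y, z axes, in that order (R = Rz(yaw) Ry(pitch) Rx(roll)).
In Python, from workcell import status, imaging, bot gives the robot as it stands.
- The arm moves only by the shell command python3 -m handwheel 'ROWS' [FORCE]. ROWS is JSON, a list of rows, each an object with "offset": the shift along the tool's x, y, z in mm, a list of three; "rot": the turn, a rotation vector about the tool's x, y, z in degrees, a list of three; "claw": the opening, from -1 (shut) to 1 (fully open). A call has 1 to 12 rows; each row shifts and turns the commanded pose from where the row before left it, along the tool's axes as they then stand; what a row does not reach is not made up. A row lasts 1/10 s, in which the tool goes at most 50 mm and 8.59 degrees, less where a joint would pass 70% of its speed; a pose out of reach is approached as far as the arm can. A call is refused whole if a number of a shift passes 50 or a number of a turn 8.59, either way. A call with a gripper value outside its range is refused whole. The fingers move at their own pace and stop on an object; FORCE is the grip in N (left out, the last holds). Time passes only in rows, so rows that do not move let the fingers close. It gives the time, the measured TCP pose, the force and the opening at its end, in the units of the state.
- status.observe(): the state, without advancing time (a new reading comes with each control period).
- imaging.grab_frame(name): name is "side" or "top"; returns a dict with "color" (384x512x3 uint8, red, green, blue), "range_z" (384x512 float32, m along the optical axis (not along the pixel's ray), 0 where there is no reading), "fx", "fy", "cx", "cy" (pixels), "distortion" ([k1, k2, p1, p2, k3] as OpenCV has them; the pictures are not rectified), "camera_from_world" (4x4, takes a point from world to camera coordinates). Camera axes: x right, y down, z forward; pixel columns grow to the right and rows downward; lengths in m; the calibration is good to about 2 mm. A picture is of the moment at which its call begins.
- bot.job_done(): hands the job in, once; it reports no verdict.
Trained networks look in the newest picture that a camera, given by its name, has taken for a name from the list of things; names that differ only in an ending like _2 or _b are one class to them, and where a whole thing is asked for, a point or a joint stands for the part that bears it (a point fixed in the world has none). Each returns a list of dicts, best first, with "conf" (0 to 1); they miss things now and then, are a little off and sometimes report something else, mostly with a low value. They report only what shows in the picture. A call takes as long as a camera call. They do not tell look-alikes from the thing itself.
- imaging.regions_of(thing, camera): "region" (384x512 bool, what is visible of it) and "box" ([centre column, centre row, width, height] in pixels, round what is visible of it).
- imaging.mark_of(thing, camera): "uv" ([column, row] in pixels: a listed point, or the origin of a listed thing).
The state is a dict: "clock": time; "qpos": joint angles; "qd": joint speeds; "joint_efforts": joint torques, N m; "position": TCP position; "tool_rot": TCP orientation; "force": force on the tool from outside, world axes, zero at the start; "moment": the same for the moment, N m; "grip_width": finger opening in m.
Only numpy, scipy, OpenCV 4.12 (cv2) and the standard library are available. Lean on these libraries where they do the work, as an engineer would, in place of code of your own. Each camera call takes 0.05 s, during which the arm holds its last target.

### The job

Push the rim of the wooden turntable gently round with the fingers (its notches give them a hold), in as many pushes as you need, until the lucky cat stands right behind the pointed nose of the turntable's foot, looking straight out over it, and leave it at rest there. Only push the turntable: do not touch, lift or upset the cat, the vase, the gourd or the paperweight riding on it, and leave everything else on the cabinet where it is.

Things in the scene. Friction and masses are not known exactly. Their poses are not given: they have to be found in the camera images.
- turntable_base: Fixed dark wooden foot of the turntable, a 240 mm disc 12 mm thick lying on the stone-effect top. Origin: on the turning axis, at the cabinet top (z = 0). Its +x axis is the front: a flat arrow-head nose, 12 mm high, sticks out from under the turntable that way and its point ends about 209 mm from the axis. z is up.
- turntable: Flat wooden disc turning endlessly on the foot about the upright axis. Origin: on the axis at the cabinet top (z = 0); its x points to the cat's place, z up. Underside 20 mm, top 45 mm above the cabinet top; rim 143 to 152 mm from the axis. About 2 N at the rim turns it; the bearing is stiff, so it stops within a few degrees when no longer pushed.
- turntable_notch (a point): Centre line of one of six like finger notches cut right through the rim, at the top face, 140 mm from the axis (where its sides end), 30 degrees anticlockwise from the cat's place; the others follow every 60 degrees. Each is 56 mm wide with parallel sides and reaches in to 113 mm from the axis.
- lucky_cat: Sitting gold plastic cat with two pointed ears and its left arm raised, 76 mm wide over the arm and 106 mm high, loose (160 g) on the turntable with its centre 50 mm from the axis, its back to the axis. Origin: centre of its underside. Its +x axis is where it looks, z up.
- vase: Small blue ceramic vase, 48 mm wide, 75 mm high, loose on the turntable 55 mm from the axis, a quarter or half turn from the cat. Origin: centre of its underside, z up.
- paperweight: Green glass dome paperweight, 54 mm wide, 34 mm high, loose on the turntable 55 mm from the axis, a quarter or half turn from the cat. Origin: centre of its underside, z up.
- gourd: Gold plastic two-bellied gourd ornament, 48 mm wide, 79 mm high, loose on the turntable 55 mm from the axis, a quarter or half turn from the cat. Origin: centre of its underside, z up.
- photo_frame: Wooden picture frame 130 mm wide, 180 mm high, leaning on its back stand, on the cabinet top to the robot's left. Origin: underside, at the foot of the frame.
- remote: Black remote control 160 x 44 x 18 mm lying on the cabinet top to the robot's left. Origin: centre of its underside.
- tea_cup: White cup 68 mm wide, 50 mm high, on the cabinet top to the robot's right. Origin: centre of its underside.
- tissue_box: Plain carton 120 x 220 x 80 mm on the cabinet top to the robot's right. Origin: centre of its underside.
Mind the look-alikes: they are no part of the job. Leave any blue or red look-alike of the lucky_cat alone. There is more than one size of the vase; the job needs the larger.

How it is judged:
By the outcome, as a careful person would: the job done as asked, in the order asked, and still so for the second after the job is handed in, with the robot touching nothing.
It also fails if it takes over 64 s, if anything falls off the work surface, if the arm or the gripper's body presses on something with over 40 N, if the wrist force passes 120 N, or if a joint passes its speed limit or range.

## Working session

There is one attempt and no reset: what is moved stays moved. The work goes in short steps, Python scripts to look and compute and a shell command to move; the robot and the scene stay as the last step left them, time stands still between calls to the robot, and variables do not carry over. Pictures are saved under pics/ and viewed, and the job is handed in when it is done.

```bash
ls; mkdir -p pics; python3 - <<'E'
from workcell import status, imaging, bot
import cv2
s=status.observe(); print({k:s[k] for k in ('clock','position','tool_rot','force','grip_width')})
for n in ('top','side'):
    f=imaging.grab_frame(n); cv2.imwrite(f'pics/{n}0.png',f['color'][:,:,::-1]); print(n,f['fx'],f['distortion'],f['camera_from_world'])
E
```

```text
pics
{'clock': 0.0, 'position': array([ 0.17367345, -0.60006608,  0.24973128]), 'tool_rot': array([-3.14047597e+00,  9.61884012e-05,  2.81778033e-01]), 'force': array([0.12364248, 0.0942504 , 0.23571819]), 'grip_width': 0.08550925803407178}
top 404.61774061487455 [0.01604417 0.         0.         0.         0.        ] [[-0.00363948 -0.99996871 -0.00702406 -0.0609023 ]
 [-0.98799179  0.00468068 -0.15443545  0.50799406]
 [ 0.15446349  0.00637765 -0.98797791  1.42031905]
 [ 0.          0.          0.          1.        ]]
side 460.2864970024787 [-0.13194789  0.          0.          0.          0.        ] [[-0.93215318 -0.36139269 -0.02204046  0.46889792]
 [-0.22335864  0.62189263 -0.75057343  0.19220928]
 [ 0.28495855 -0.69472649 -0.66041936  1.40773509]
 [ 0.          0.          0.          1.        ]]
```

View pics/top0.png

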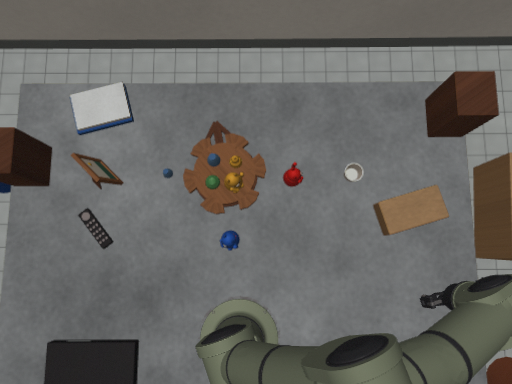

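View pics/side0.png

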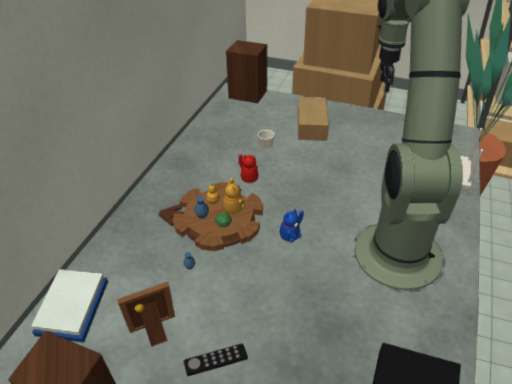

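```bash
cat > h.py <<'E'
from workcell import status, imaging, bot
import cv2, numpy as np
def cloud(f):
    K=np.array([[f['fx'],0,f['cx']],[0,f['fy'],f['cy']],[0,0,1]]);D=np.array(f['distortion'],float)
    h,w=f['range_z'].shape
    u,v=np.meshgrid(np.arange(w),np.arange(h))
    p=cv2.undistortPoints(np.stack([u,v],-1).reshape(-1,1,2).astype(np.float64),K,D).reshape(h,w,2)
    z=f['range_z'][...,None]
    c=np.concatenate([p*z,z],-1); T=f['camera_from_world']
    return (c-T[:3,3])@T[:3,:3]
def onplane(f,uv,zp):
    K=np.array([[f['fx'],0,f['cx']],[0,f['fy'],f['cy']],[0,0,1]]);D=np.array(f['distortion'],float)
    uv=np.asarray(uv,float).reshape(-1,1,2)
    p=cv2.undistortPoints(uv,K,D).reshape(-1,2); T=f['camera_from_world']
    d=np.c_[p,np.ones(len(p))]@T[:3,:3]; o=-T[:3,:3].T@T[:3,3]
    return o+d*((zp-o[2])/d[:,2])[:,None]
def rectify(f,c,zp,half=0.22,px=0.0008):
    "ortho image of plane z=zp about c: up=+x,left=+y"
    n=int(2*half/px); T=f['camera_from_world']
    r,cc=np.mgrid[0:n,0:n]; X=c[0]+half-(r+.5)*px; Y=c[1]+half-(cc+.5)*px
    P=np.stack([X,Y,np.full_like(X,zp)],-1).reshape(-1,3)
    K=np.array([[f['fx'],0,f['cx']],[0,f['fy'],f['cy']],[0,0,1]])
    rv,_=cv2.Rodrigues(T[:3,:3]); q,_=cv2.projectPoints(P,rv,T[:3,3],K,np.array(f['distortion'],float))
    q=q.reshape(n,n,2).astype(np.float32)
    return cv2.remap(f['color'],q[...,0],q[...,1],cv2.INTER_LINEAR)
E
python3 - <<'E'
from h import *
import pickle
fs={}
for n in ('top','side'):
    f=imaging.grab_frame(n); fs[n]=f
    for t,z in (('turntable_base',0),('turntable',0),('lucky_cat',.045),('vase',.045),('gourd',.045),('paperweight',.045),('turntable_notch',.045),('tea_cup',0)):
        for m in imaging.mark_of(t,n)[:6]:
            print(n,t,round(m['conf'],2),np.round(m['uv'],1),np.round(onplane(f,m['uv'],z)[0],4))
    P=cloud(f); 
    if n=='top':
        m=(P[...,2]>.035)&(P[...,2]<.055)&(abs(P[...,0]-.45)<.3)&(abs(P[...,1])<.2)
        print(m.sum(), P[m].mean(0))
pickle.dump(fs,open('f0.pkl','wb'))
E
```

```text
top turntable_base 0.43 [352.  174.8] [ 0.581  -0.4176  0.    ]
top turntable 0.79 [223.7 177.2] [0.5744 0.0602 0.    ]
top lucky_cat 0.74 [229.2 238.1] [0.3463 0.0348 0.045 ]
top lucky_cat 0.64 [290.9 178.6] [ 0.5591 -0.1866  0.045 ]
top lucky_cat 0.53 [234.7 182.5] [0.5458 0.0163 0.045 ]
top vase 0.46 [212.2 158.6] [0.6347 0.0987 0.045 ]
top vase 0.41 [169.4 172.6] [0.5834 0.2532 0.045 ]
top gourd 0.59 [238.  163.7] [0.6152 0.0046 0.045 ]
top gourd 0.16 [ 95.3 229. ] [0.3807 0.5096 0.045 ]
top paperweight 0.52 [210.5 180.8] [0.5525 0.1038 0.045 ]
top turntable_notch 0.94 [259.1 183.6] [ 0.5414 -0.0717  0.045 ]
top tea_cup 0.76 [352.7 171.5] [ 0.5936 -0.4207  0.    ]
3641 [0.57620035 0.05173321 0.04474132]
side turntable_base 0.26 [232.2 206.8] [ 0.5685 -0.0233  0.    ]
side turntable 0.73 [213.4 202.6] [ 0.6386 -0.0207  0.    ]
side turntable 0.63 [221.5 224.1] [0.5697 0.0662 0.    ]
side lucky_cat 0.94 [292.6 234.9] [0.3236 0.0742 0.045 ]
side lucky_cat 0.9 [250.4 176.1] [ 0.5486 -0.1492  0.045 ]
side lucky_cat 0.65 [231.7 209.7] [0.5444 0.0337 0.045 ]
side vase 0.48 [202.7 210.8] [0.6321 0.0711 0.045 ]
side vase 0.43 [189.8 265.7] [0.5682 0.2946 0.045 ]
side gourd 0.63 [216.8 200.3] [0.6093 0.0085 0.045 ]
side paperweight 0.57 [212.9 201.1] [0.62   0.0166 0.045 ]
side paperweight 0.44 [223.8 222.4] [0.5455 0.0966 0.045 ]
side paperweight 0.22 [202.8 214.4] [0.6245 0.0864 0.045 ]
side turntable_notch 0.82 [250.1 189.4] [ 0.5239 -0.0815  0.045 ]
side tea_cup 0.63 [266.8 145.1] [ 0.577  -0.4067  0.    ]
```

```bash
python3 - <<'E'
from h import *
import pickle
fs=pickle.load(open('f0.pkl','rb'))
f=fs['top'];P=cloud(f)
c=np.array([.585,.052])
r=cv2.resize(rectify(f,c,.045),(550,550));r2=cv2.resize(rectify(f,c,.012),(550,550))
cv2.imwrite('pics/rect0.png',cv2.cvtColor(r,cv2.COLOR_RGB2BGR))
r=cv2.resize(rectify(fs['side'],c,.045),(550,550))
cv2.imwrite('pics/rect0s.png',cv2.cvtColor(r,cv2.COLOR_RGB2BGR))
E
```

```text
(no output)
```

View pics/rect0.png

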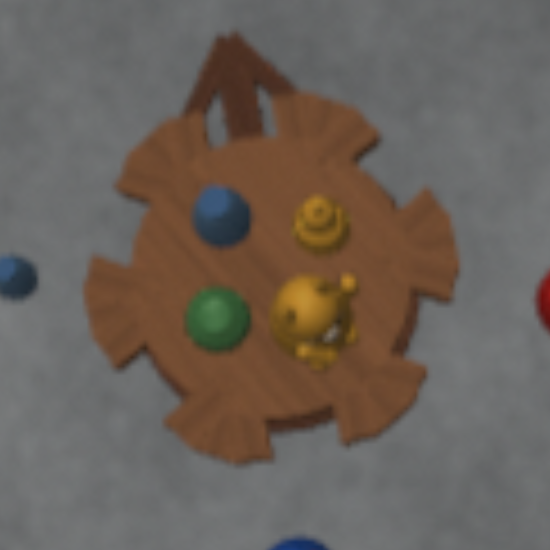

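View pics/rect0s.png

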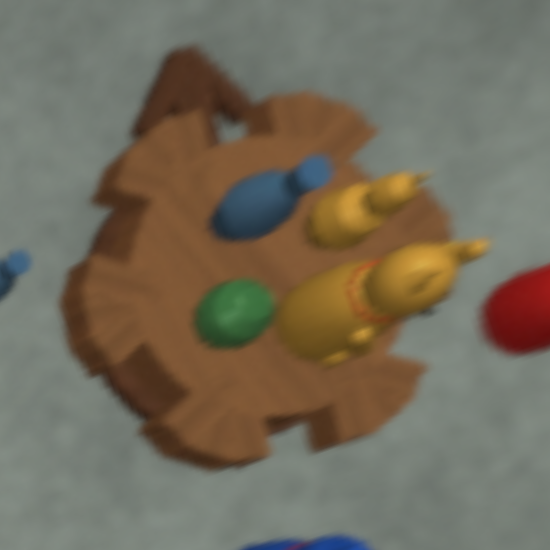

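```bash
cat >> h.py <<'E'
from scipy.optimize import minimize
def model(x,y,th):
    r=np.hypot(x,y); out=np.clip((.1495-r)/.003+.5,0,1)
    for k in range(6):
        a=th+np.radians(30+60*k); u=x*np.cos(a)+y*np.sin(a); v=-x*np.sin(a)+y*np.cos(a)
        out=out*(1-np.clip((.028-abs(v))/.003+.5,0,1)*np.clip((u-.113)/.003+.5,0,1))
    return out
def fit(f,c0,th0=None,fixc=False,ex=None):
    im=rectify(f,c0,.045,.2,.001); n=im.shape[0]
    lab=cv2.cvtColor(im,cv2.COLOR_RGB2HSV).astype(float)
    r,c=np.mgrid[0:n,0:n]; X=.2-(r+.5)*.001; Y=.2-(c+.5)*.001
    R=np.hypot(X,Y)
    D=((lab[...,1]>90)&(lab[...,2]>95)&(lab[...,0]<25)).astype(float)
    D[R<.105]=1; w=(R<.18)
    if ex is not None: w&=~ex(X+c0[0],Y+c0[1])
    def cost(p,):
        dx,dy,th=(0,0,p[0]) if fixc else p
        return (w*(model(X-dx,Y-dy,th)-D)**2).sum()/w.sum()
    best=None
    for t in (np.radians(np.arange(0,60,5)) if th0 is None else [th0]):
        p0=[t] if fixc else [0,0,t]
        s=minimize(cost,p0,method='Nelder-Mead',options=dict(initial_simplex=np.array([p0]+[np.array(p0)+d for d in (([[.08]] if fixc else [[.004,0,0],[0,.004,0],[0,0,.08]]))]),xatol=1e-5,fatol=1e-7))
        if best is None or s.fun<best.fun: best=s
    p=best.x
    if fixc: return np.array(c0),p[0],best.fun,(im,D)
    return np.array(c0)+p[:2],p[2],best.fun,(im,D)
E
python3 - <<'E'
from h import *
import pickle
fs=pickle.load(open('f0.pkl','rb'))
f=fs['top'];P=cloud(f)
c=np.array([.575,.052])
for i in range(3):
    c,th,e,(im,D)=fit(f,c); print(c,np.degrees(th)%60,e)
cv2.imwrite('pics/D.png',cv2.resize(np.hstack([im[...,::-1],np.repeat(D[...,None]*255,3,2).astype(np.uint8)]),(800,400)))
# nose
im=rectify(f,c,.012,.25,.0005); n=im.shape[0]; h=cv2.cvtColor(im,cv2.COLOR_RGB2HSV)
r,q=np.mgrid[0:n,0:n]; X=.25-(r+.5)*.0005; Y=.25-(q+.5)*.0005; R=np.hypot(X,Y);A=np.arctan2(Y,X)
m=(h[...,1]>90)&(abs(A)<.7)
for lo in (.165,.17,.18,.19,.2,.205,.21):
    k=m&(R>lo)&(R<lo+.005)&(R<.22); 
    if k.any(): print(lo,k.sum(),np.degrees([A[k].min(),A[k].max(),A[k].mean()]))
cv2.imwrite('pics/nose.png',cv2.resize(im[:400,250:750,::-1],(750,600)))
for nm,z,rr in (('lucky_cat',.045,0),):
    pass
hs=cv2.cvtColor(f['color'],cv2.COLOR_RGB2HSV)
near=np.hypot(P[...,0]-c[0],P[...,1]-c[1])<.1
k=near&(P[...,2]>.055)
nl,L,st,ce=cv2.connectedComponentsWithStats(k.astype(np.uint8))
for i in range(1,nl):
    if st[i,4]>10:
        q=P[L==i]; mc=(q.max(0)+q.min(0))/2; print(st[i,4],q.mean(0),mc,q[:,2].max(),np.degrees(np.arctan2(*(q.mean(0)-[*c,0])[[1,0]])))
E
```

```text
[0.5831293  0.05492413] 41.647225275491834 0.018267661002526064
[0.58327456 0.05494875] 41.645545140589284 0.018910464368886704
[0.58327049 0.05493996] 41.64118060383098 0.01903591703997445
0.165 1552 [-3.73327907 24.58744504 10.42271678]
0.17 1375 [-1.93436448 22.53573024 10.43652959]
0.18 1076 [ 1.35069045 19.69123385 10.76828544]
0.19 766 [ 4.59492301 17.05287285 10.81203245]
0.2 442 [ 7.38210539 14.53958635 10.84378971]
0.205 81 [ 8.46527687 13.17255342 10.7661565 ]
139 [0.61704866 0.08945885 0.09555538] [0.62107172 0.09195593 0.0949415 ] 0.1251375075387903 45.621389603423026
131 [0.61228938 0.01293408 0.08763926] [0.61639101 0.01436803 0.09158233] 0.1228642737276114 -55.36214859451794
311 [0.5351359  0.01647143 0.11365335] [0.5372156  0.01763124 0.10829707] 0.15936834334156622 -141.36861789776617
167 [0.54275631 0.09470468 0.07104508] [0.54581444 0.09605668 0.07048975] 0.08476739111458384 135.53488267385612
```

View pics/D.png

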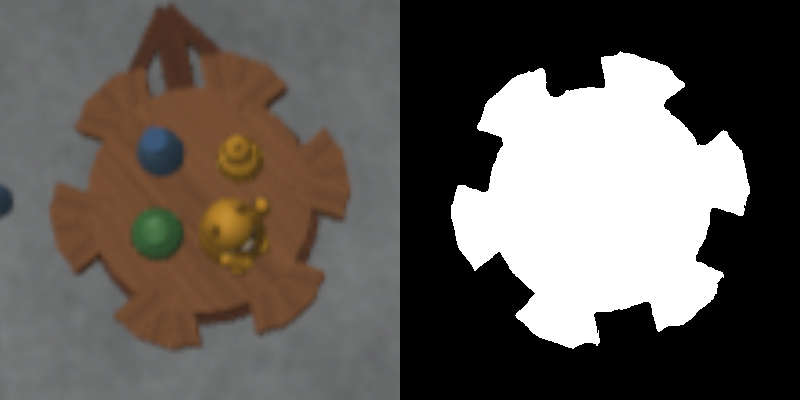

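View pics/nose.png

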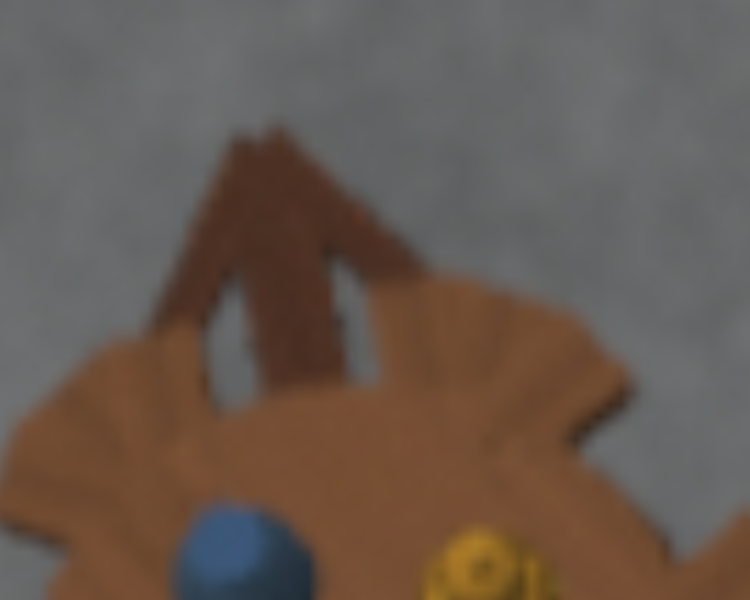

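Candidates for the gold cat in the top picture: gold cat (234,181), red cat (291,178), blue cat (229,239); the gourd (236,161) is also gold. I choose the gold cat riding on the disc at (234,181). The large vase is at (214,159) and the small one at (169,173). Close crop to check the choice.

```bash
python3 - <<'E'
from h import *
import pickle
fs=pickle.load(open('f0.pkl','rb'))
a=cv2.resize(fs['top']['color'][140:215,180:270,::-1],(480,400),interpolation=cv2.INTER_CUBIC)
b=cv2.resize(fs['side']['color'][160:260,150:230+40,::-1],(320,267),interpolation=cv2.INTER_CUBIC)
c=np.zeros((400,800,3),np.uint8);c[:,:480]=a;c[:267,480:]=b;cv2.imwrite('pics/crop0.png',c)
P=cloud(fs['top']);
for nm,x,y in (('red',.56,-.19),('blue',.335,.036),('svase',.583,.26)):
    k=(np.hypot(P[...,0]-x,P[...,1]-y)<.07)&(P[...,2]>.012)&(np.hypot(P[...,0]-.583,P[...,1]-.055)>.16);q=P[k];print(nm,q.min(0).round(3),q.max(0).round(3))
E
python3 -m handwheel '[{"offset":[0,0,0],"rot":[0,0,-8.5],"claw":-1},{"offset":[0,0,0],"rot":[0,0,-8.5],"claw":-1},{"offset":[0,0,0],"rot":[0,0,-8.5],"claw":-1}]' 40
```

```text
red [ 0.535 -0.228  0.015] [ 0.611 -0.159  0.107]
blue [0.305 0.004 0.012] [0.373 0.068 0.113]
svase [0.568 0.248 0.015] [0.6   0.279 0.062]
clock: 1.3
position: [0.1738, -0.6003, 0.2503]
tool_rot: [-3.142, 0.0, 0.733]
force: [-0.9, 1.0, -0.2]
grip_width: 0.044
```

View pics/crop0.png

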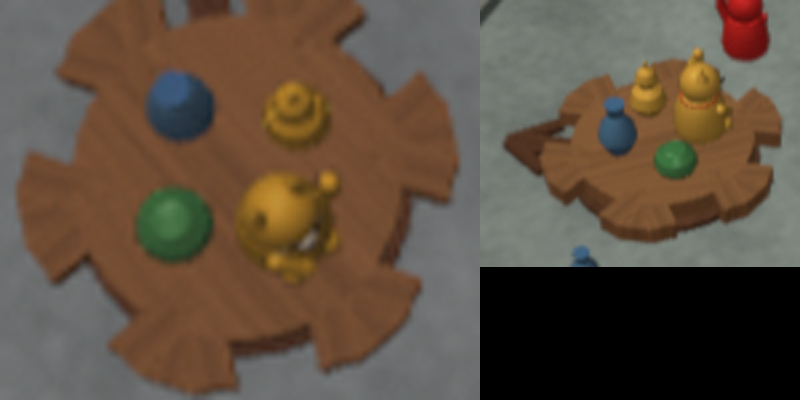

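Crop: gold cat at (285,215) facing lower right, away from the axis, with its raised paw at (328,182). The choice is right. Now moving over.

```bash
python3 -m handwheel '[{"offset":[30,0,0],"rot":[0,0,0],"claw":-1},{"offset":[40,0,0],"rot":[0,0,0],"claw":-1},{"offset":[46,0,0],"rot":[0,0,0],"claw":-1},{"offset":[46,0,0],"rot":[0,0,0],"claw":-1},{"offset":[46,0,0],"rot":[0,0,0],"claw":-1},{"offset":[46,0,0],"rot":[0,0,0],"claw":-1},{"offset":[46,0,0],"rot":[0,0,0],"claw":-1},{"offset":[40,0,0],"rot":[0,0,0],"claw":-1},{"offset":[32,0,0],"rot":[0,0,0],"claw":-1}]'
python3 -m handwheel '[{"offset":[20,-18,0],"rot":[0,0,0],"claw":-1},{"offset":[31,-29,0],"rot":[0,0,0],"claw":-1},{"offset":[31,-29,0],"rot":[0,0,0],"claw":-1},{"offset":[31,-29,0],"rot":[0,0,0],"claw":-1},{"offset":[31,-29,0],"rot":[0,0,0],"claw":-1},{"offset":[31,-29,0],"rot":[0,0,0],"claw":-1}]'
```

```text
clock: 2.2
position: [0.4535, -0.3511, 0.2505]
tool_rot: [3.141, -0.001, 0.728]
force: [0.3, -1.1, 0.7]
grip_width: 0.0001
clock: 2.8
position: [0.4742, -0.1134, 0.2505]
tool_rot: [3.141, -0.0, 0.727]
force: [1.2, -0.8, -1.0]
grip_width: 0.0
```

```bash
python3 -m handwheel '[{"offset":[35,-35,0],"rot":[0,0,0],"claw":-1},{"offset":[35,-35,0],"rot":[0,0,0],"claw":-1},{"offset":[35,-35,0],"rot":[0,0,0],"claw":-1},{"offset":[32,-32,0],"rot":[0,0,0],"claw":-1},{"offset":[25,-25,0],"rot":[0,0,0],"claw":-1},{"offset":[15,-15,0],"rot":[0,0,0],"claw":-1},{"offset":[0,0,0],"rot":[0,0,0],"claw":-1},{"offset":[0,0,0],"rot":[0,0,0],"claw":-1}]'; python3 - <<'E'
from h import *
f=imaging.grab_frame('top');cv2.imwrite('pics/t1.png',f['color'][:,:,::-1]);f=imaging.grab_frame('side');cv2.imwrite('pics/s1.png',f['color'][:,:,::-1]);s=status.observe();print(s['position'],s['tool_rot'],s['qpos'])
y=s['tool_rot'][2];d=np.array([.4914,.1582])-s['position'][:2];print(1000*(np.cos(y)*d[0]+np.sin(y)*d[1]),1000*(np.sin(y)*d[0]-np.cos(y)*d[1]))
E
```

```text
clock: 3.6
position: [0.4888, 0.1348, 0.2502]
tool_rot: [3.142, 0.0, 0.727]
force: [0.0, -0.2, 0.5]
grip_width: -0.0003
[0.48897897 0.1337987  0.25028889] [3.14129867e+00 2.94136223e-04 7.25594339e-01] [-0.05928959  0.35805186 -0.41398411  1.89052196  0.17738959  0.92883572
 -1.40184485]
18.003407187231492 -16.648189558396552
```

View pics/s1.png

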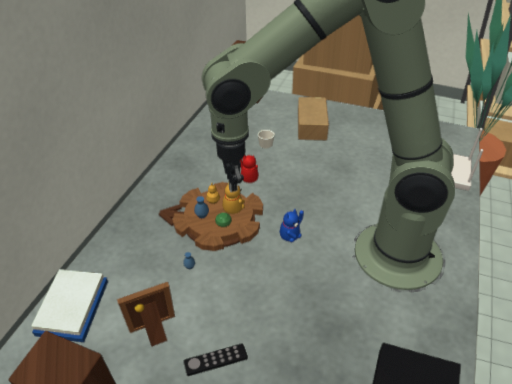

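View pics/t1.png

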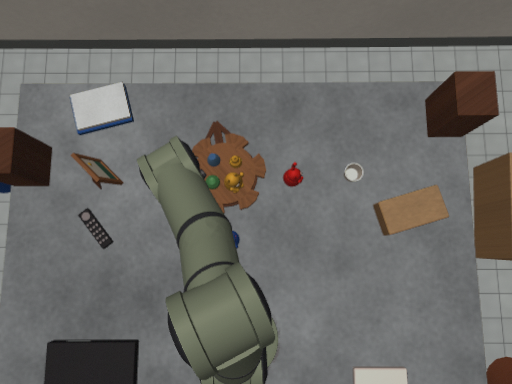

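```bash
python3 -m handwheel '[{"offset":[18,-17,0],"rot":[0,0,0],"claw":-1},{"offset":[0,0,30],"rot":[0,0,0],"claw":-1},{"offset":[0,0,40],"rot":[0,0,0],"claw":-1},{"offset":[0,0,40],"rot":[0,0,0],"claw":-1},{"offset":[0,0,25],"rot":[0,0,0],"claw":-1},{"offset":[0,0,0],"rot":[0,0,0],"claw":-1},{"offset":[0,0,0],"rot":[0,0,0],"claw":-1}]'; python3 - <<'E'
from h import *
f=imaging.grab_frame('side');cv2.imwrite('pics/s2.png',cv2.resize(f['color'][130:290,130:330,::-1],(750,600),interpolation=cv2.INTER_CUBIC))
f=imaging.grab_frame('top');cv2.imwrite('pics/t2.png',cv2.resize(f['color'][100:260,130:330,::-1],(750,600),interpolation=cv2.INTER_CUBIC))
s=status.observe();print(s['position'],s['tool_rot'])
y=s['tool_rot'][2];d=np.array([.4914,.1582])-s['position'][:2];print(1000*(np.cos(y)*d[0]+np.sin(y)*d[1]),1000*(np.sin(y)*d[0]-np.cos(y)*d[1]))
E
```

```text
clock: 4.4
position: [0.4913, 0.159, 0.116]
tool_rot: [3.142, 0.0, 0.726]
force: [-0.0, 1.3, 0.3]
grip_width: -0.0002
[0.49192328 0.15937718 0.11688628] [ 3.14065962e+00 -1.95273211e-03  7.26042809e-01]
-1.1728623362479553 0.5328884026831935
```

View pics/s2.png

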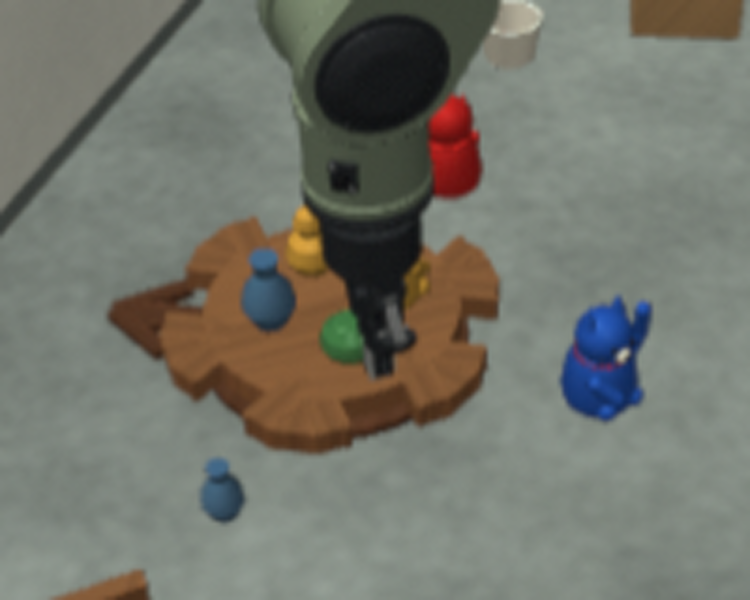

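View pics/t2.png

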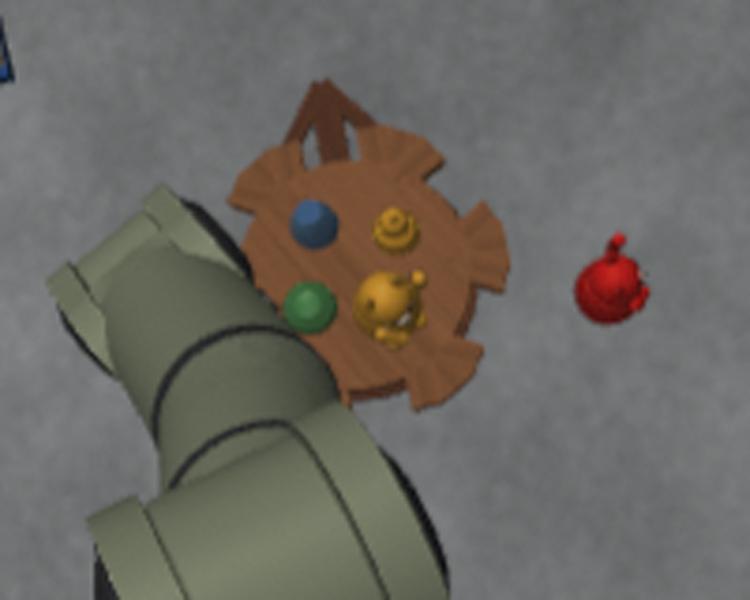

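Side crop: the closed fingertips (378,370) hang over the near notch (375,405), clear of the paperweight (347,337). Lower into the notch.

```bash
python3 -m handwheel '[{"offset":[0,0,20],"rot":[0,0,0],"claw":-1},{"offset":[0,0,20],"rot":[0,0,0],"claw":-1},{"offset":[0,0,17],"rot":[0,0,0],"claw":-1},{"offset":[0,0,15],"rot":[0,0,0],"claw":-1},{"offset":[0,0,0],"rot":[0,0,0],"claw":-1},{"offset":[0,0,0],"rot":[0,0,0],"claw":-1}]'; python3 - <<'E'
from h import *
f=imaging.grab_frame('side');cv2.imwrite('pics/s3.png',cv2.resize(f['color'][130:290,130:330,::-1],(750,600),interpolation=cv2.INTER_CUBIC))
s=status.observe();print(s['position'],s['tool_rot'])
E
```

```text
clock: 5.1
position: [0.4917, 0.1596, 0.0445]
tool_rot: [3.141, -0.001, 0.727]
force: [-0.2, 0.0, 0.9]
grip_width: -0.0001
[0.49177812 0.15962765 0.04465287] [ 3.14090430e+00 -1.59467795e-03  7.26472678e-01]
```

View pics/s3.png

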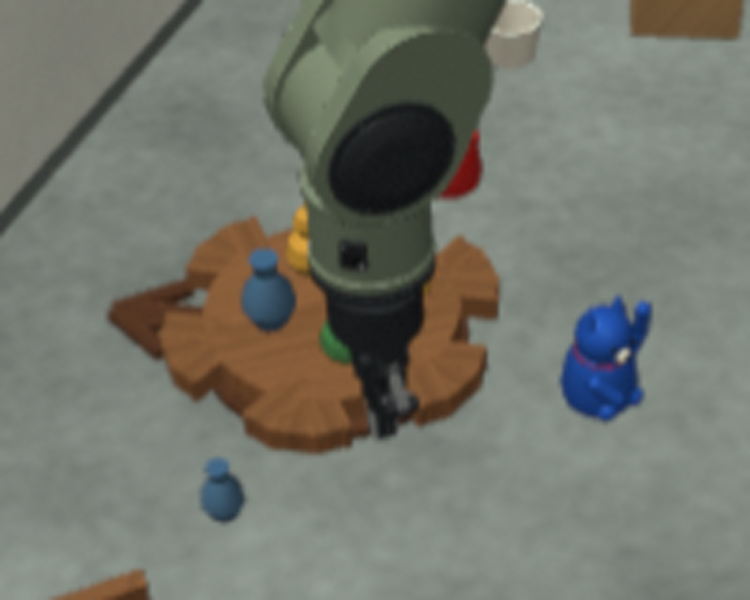

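```bash
python3 -m handwheel '[{"offset":[-2.4,0.02,0],"rot":[0,0,-1],"claw":-1},{"offset":[-2.4,0.02,0],"rot":[0,0,-1],"claw":-1},{"offset":[-2.4,0.02,0],"rot":[0,0,-1],"claw":-1},{"offset":[-2.4,0.02,0],"rot":[0,0,-1],"claw":-1},{"offset":[-2.4,0.02,0],"rot":[0,0,-1],"claw":-1},{"offset":[-2.4,0.02,0],"rot":[0,0,-1],"claw":-1},{"offset":[-2.4,0.02,0],"rot":[0,0,-1],"claw":-1},{"offset":[-2.4,0.02,0],"rot":[0,0,-1],"claw":-1},{"offset":[-2.4,0.02,0],"rot":[0,0,-1],"claw":-1},{"offset":[-2.4,0.02,0],"rot":[0,0,-1],"claw":-1},{"offset":[-2.4,0.02,0],"rot":[0,0,-1],"claw":-1},{"offset":[-2.4,0.02,0],"rot":[0,0,-1],"claw":-1}]'; cat > st.py <<'E'
from h import *
s=status.observe();d=s['position'][:2]-np.array([.5833,.0549]);print('clk',s['clock'],'phi',np.degrees(np.arctan2(d[1],d[0]))%360,'r',np.hypot(*d),'z',s['position'][2],'yaw',np.degrees(s['tool_rot'][2]),'F',np.round(s['force'],1),'q7',s['qpos'].round(2))
E
python3 st.py
```

```text
clock: 6.35
position: [0.4715, 0.1382, 0.0433]
tool_rot: [-3.141, -0.0, 0.938]
force: [0.3, 2.5, -0.7]
grip_width: 0.0001
clk 6.35 phi 143.3181132244143 r 0.13941174610710025 z 0.043298422282627945 yaw 53.7337731227461 F [ 0.3  2.5 -0.7] q7 [-0.16  0.67 -0.33  2.07  0.46  0.47 -1.47]
```

```bash
python3 -m handwheel '[{"offset":[-3.6,0.05,0],"rot":[0,0,-1.5],"claw":-1},{"offset":[-3.6,0.05,0],"rot":[0,0,-1.5],"claw":-1},{"offset":[-4.8,0.1,0],"rot":[0,0,-2],"claw":-1},{"offset":[-4.8,0.1,0],"rot":[0,0,-2],"claw":-1},{"offset":[-4.8,0.1,0],"rot":[0,0,-2],"claw":-1},{"offset":[-4.8,0.1,0],"rot":[0,0,-2],"claw":-1},{"offset":[-4.8,0.1,0],"rot":[0,0,-2],"claw":-1},{"offset":[-4.8,0.1,0],"rot":[0,0,-2],"claw":-1},{"offset":[-4.8,0.1,0],"rot":[0,0,-2],"claw":-1},{"offset":[-4.8,0.1,0],"rot":[0,0,-2],"claw":-1},{"offset":[-4.8,0.1,0],"rot":[0,0,-2],"claw":-1},{"offset":[-4.8,0.1,0],"rot":[0,0,-2],"claw":-1}]'; python3 st.py;python3 - <<'E'
from h import *
f=imaging.grab_frame('side');cv2.imwrite('pics/s4.png',cv2.resize(f['color'][130:290,130:330,::-1],(750,600),interpolation=cv2.INTER_CUBIC))
f=imaging.grab_frame('top');cv2.imwrite('pics/t4.png',cv2.resize(f['color'][100:260,130:330,::-1],(750,600),interpolation=cv2.INTER_CUBIC))
E
```

```text
clock: 7.55
position: [0.4485, 0.088, 0.0433]
tool_rot: [-3.141, 0.0, 1.341]
force: [-0.5, 1.6, 0.3]
grip_width: 0.0002
clk 7.55 phi 166.20437763685194 r 0.13875567769644823 z 0.043261667346056146 yaw 76.80800572362237 F [-0.5  1.6  0.3] q7 [-0.    0.66 -0.42  2.15  0.61  0.45 -1.13]
```

View pics/s4.png

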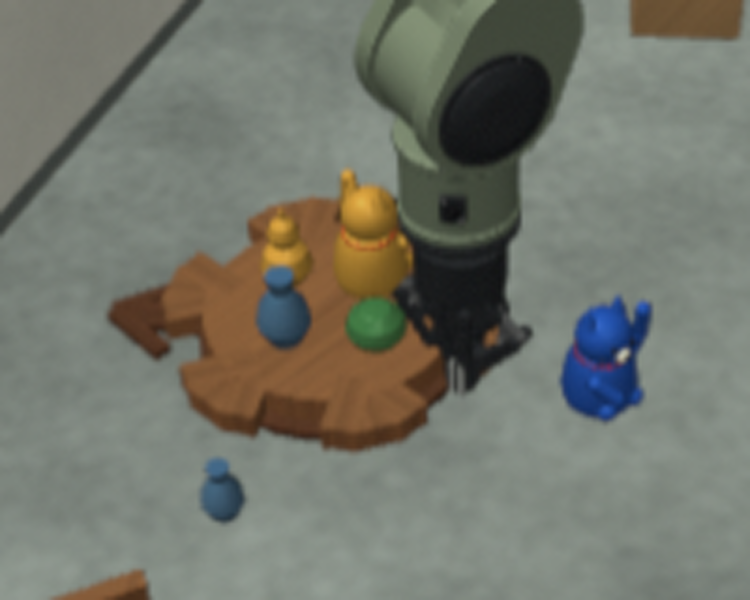

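View pics/t4.png

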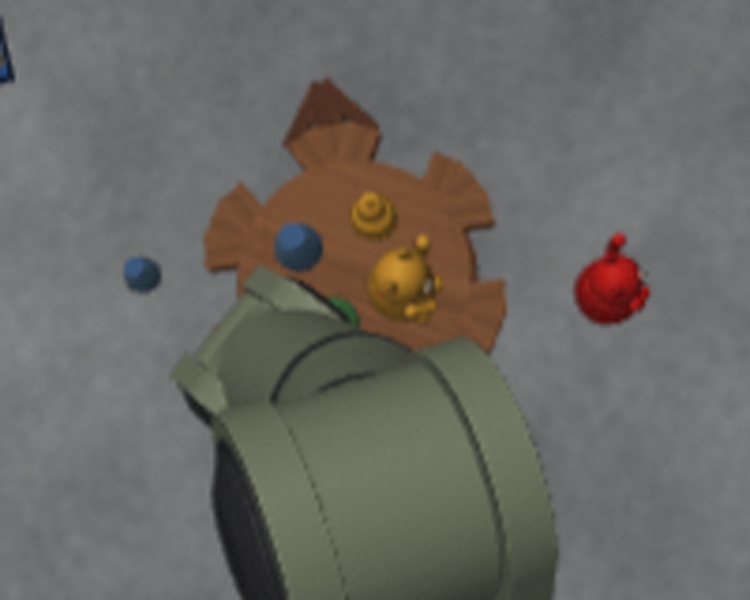

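```bash
python3 -m handwheel '[{"offset":[-4.8,0.1,0],"rot":[0,0,-2],"claw":-1},{"offset":[-4.8,0.1,0],"rot":[0,0,-2],"claw":-1},{"offset":[-4.8,0.1,0],"rot":[0,0,-2],"claw":-1},{"offset":[-4.8,0.1,0],"rot":[0,0,-2],"claw":-1},{"offset":[-4.8,0.1,0],"rot":[0,0,-2],"claw":-1},{"offset":[-4.8,0.1,0],"rot":[0,0,-2],"claw":-1},{"offset":[-4.8,0.1,0],"rot":[0,0,-2],"claw":-1},{"offset":[-4.8,0.1,0],"rot":[0,0,-2],"claw":-1},{"offset":[-4.8,0.1,0],"rot":[0,0,-2],"claw":-1},{"offset":[-4.8,0.1,0],"rot":[0,0,-2],"claw":-1},{"offset":[-4.8,0.1,0],"rot":[0,0,-2],"claw":-1},{"offset":[-4.8,0.1,0],"rot":[0,0,-2],"claw":-1}]'; python3 st.py
python3 -m handwheel '[{"offset":[-4.8,0.1,0],"rot":[0,0,-2],"claw":-1},{"offset":[-4.8,0.1,0],"rot":[0,0,-2],"claw":-1},{"offset":[-4.8,0.1,0],"rot":[0,0,-2],"claw":-1},{"offset":[-4.8,0.1,0],"rot":[0,0,-2],"claw":-1},{"offset":[-4.8,0.1,0],"rot":[0,0,-2],"claw":-1},{"offset":[-4.8,0.1,0],"rot":[0,0,-2],"claw":-1},{"offset":[-4.8,0.1,0],"rot":[0,0,-2],"claw":-1},{"offset":[-4.8,0.1,0],"rot":[0,0,-2],"claw":-1},{"offset":[-4.8,0.1,0],"rot":[0,0,-2],"claw":-1},{"offset":[-4.8,0.1,0],"rot":[0,0,-2],"claw":-1}]'; python3 st.py; python3 - <<'E'
from h import *
f=imaging.grab_frame('side');cv2.imwrite('pics/s5.png',cv2.resize(f['color'][130:290,130:330,::-1],(750,600),interpolation=cv2.INTER_CUBIC))
f=imaging.grab_frame('top');cv2.imwrite('pics/t5.png',cv2.resize(f['color'][100:260,130:330,::-1],(750,600),interpolation=cv2.INTER_CUBIC))
E
```

```text
clock: 8.85
position: [0.4474, 0.0311, 0.0432]
tool_rot: [-3.141, 0.0, 1.758]
force: [-0.9, 1.4, 0.5]
grip_width: 0.0001
clk 8.85 phi 189.93417732397128 r 0.13796631008266333 z 0.043236967200810224 yaw 100.7136451979298 F [-0.9  1.4  0.5] q7 [ 0.2   0.67 -0.53  2.17  0.73  0.48 -0.71]
clock: 9.85
position: [0.4643, -0.0137, 0.0432]
tool_rot: [-3.141, -0.0, 2.107]
force: [-2.2, 1.3, -0.3]
grip_width: -0.0001
clk 9.85 phi 209.95529390495375 r 0.13735152075895654 z 0.04317610970549517 yaw 120.7016568619805 F [-2.2  1.3 -0.3] q7 [ 0.37  0.71 -0.62  2.13  0.8   0.56 -0.31]
```

View pics/s5.png

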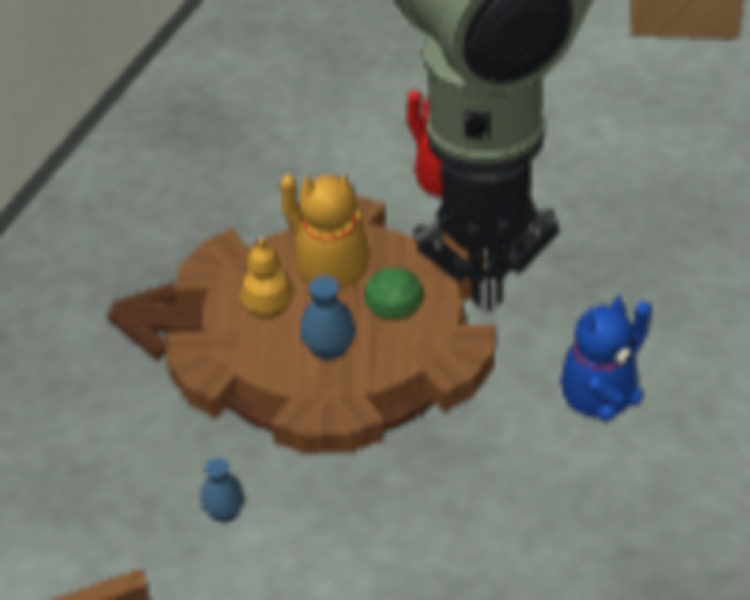

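View pics/t5.png

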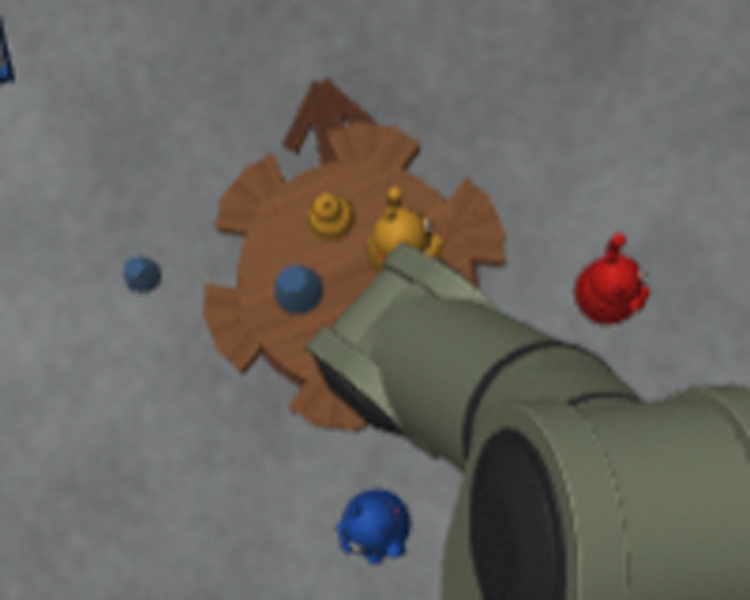

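```bash
python3 - <<'E'
from h import *
import pickle
fs=pickle.load(open('f0.pkl','rb'))
for n in ('top','side'):
    f=fs[n];P=cloud(f);h=cv2.cvtColor(f['color'],cv2.COLOR_RGB2HSV)
    k=((h[...,0]<5)|(h[...,0]>172))&(h[...,1]>170)&(np.hypot(P[...,0]-.57,P[...,1]+.19)<.08)&(P[...,2]>.01)
    d=P[k][:,:2]-[.5833,.0549];r=np.hypot(*d.T);a=np.degrees(np.arctan2(d[:,1],d[:,0]))%360
    print(n,k.sum(),np.percentile(r,[0,1,5,50,100]),a.min(),a.max())
    for lo in range(250,285,5):
        m=(a>=lo)&(a<lo+5)
        if m.any(): i=np.argmin(r[m]);print(lo,r[m].min(),P[k][m][i])
E
```

```text
top 261 [0.21727374 0.21776233 0.22224894 0.2461135  0.28358987] 259.0678295944288 275.1775470389175
255 0.23193986396141053 [ 0.5423447  -0.17339534  0.02863892]
260 0.2178855618092877 [ 0.56205954 -0.16194778  0.04201245]
265 0.21727373956449914 [ 0.56894932 -0.1618993   0.04444169]
270 0.22783953078578112 [ 0.58701695 -0.17290921  0.04599456]
275 0.25050796760109906 [ 0.6056012  -0.19461332  0.09287334]
side 385 [0.20778811 0.21141768 0.2149238  0.23120771 0.27046452] 258.92099131459867 275.758206205984
255 0.22741271016702522 [ 0.54271015 -0.16886104  0.01783837]
260 0.21212746317962558 [ 0.56118849 -0.1560719   0.01325701]
265 0.20778811429242555 [ 0.56720391 -0.15226374  0.02397384]
270 0.21459243063343741 [ 0.58558226 -0.15968029  0.02716134]
275 0.24109291599400462 [ 0.60626981 -0.18509621  0.06276608]
```

Red cat's nearest point is 0.208 to 0.217 m from the axis, while the knuckles sweep to about 0.20 m. I'll let the tool's yaw lag the orbit while passing it, for more clearance.

```bash
python3 -m handwheel '[{"offset":[-4.8,0.05,0],"rot":[0,0,-1],"claw":-1},{"offset":[-4.8,0.13,0],"rot":[0,0,-1],"claw":-1},{"offset":[-4.8,0.2,0],"rot":[0,0,-1],"claw":-1},{"offset":[-4.8,0.3,0],"rot":[0,0,-1],"claw":-1},{"offset":[-4.8,0.38,0],"rot":[0,0,-1],"claw":-1},{"offset":[-4.8,0.46,0],"rot":[0,0,-1],"claw":-1},{"offset":[-4.8,0.55,0],"rot":[0,0,-1],"claw":-1},{"offset":[-4.8,0.63,0],"rot":[0,0,-1],"claw":-1},{"offset":[-4.8,0.7,0],"rot":[0,0,-1],"claw":-1},{"offset":[-4.75,0.8,0],"rot":[0,0,-1],"claw":-1},{"offset":[-4.75,0.88,0],"rot":[0,0,-1],"claw":-1},{"offset":[-4.75,0.96,0],"rot":[0,0,-1],"claw":-1}]'; python3 st.py
```

```text
clock: 11.15
position: [0.5034, -0.0562, 0.0433]
tool_rot: [-3.142, -0.0, 2.317]
force: [-0.0, 1.8, 1.0]
grip_width: -0.0003
clk 11.15 phi 234.29253506983696 r 0.13685874758178007 z 0.04328532144777798 yaw 132.7300363349731 F [-0.   1.8  1. ] q7 [ 0.5   0.76 -0.69  2.02  0.81  0.65  0.01]
```

```bash
python3 -m handwheel '[{"offset":[-4.7,1.0,0],"rot":[0,0,-1],"claw":-1},{"offset":[-4.7,1.08,0],"rot":[0,0,-1],"claw":-1},{"offset":[-4.65,1.16,0],"rot":[0,0,-1],"claw":-1},{"offset":[-4.65,1.24,0],"rot":[0,0,-1],"claw":-1},{"offset":[-4.6,1.32,0],"rot":[0,0,-1],"claw":-1},{"offset":[-4.6,1.4,0],"rot":[0,0,-1],"claw":-1},{"offset":[-4.55,1.48,0],"rot":[0,0,-1],"claw":-1},{"offset":[-4.55,1.56,0],"rot":[0,0,-1],"claw":-1},{"offset":[-4.5,1.64,0],"rot":[0,0,-1],"claw":-1},{"offset":[-4.5,1.72,0],"rot":[0,0,-1],"claw":-1},{"offset":[-4.45,1.8,0],"rot":[0,0,-1],"claw":-1},{"offset":[-3,1.25,0],"rot":[0,0,0],"claw":-1}]'; python3 st.py; python3 - <<'E'
from h import *
f=imaging.grab_frame('side');cv2.imwrite('pics/s6.png',cv2.resize(f['color'][130:290,130:330,::-1],(750,600),interpolation=cv2.INTER_CUBIC))
f=imaging.grab_frame('top');cv2.imwrite('pics/t6.png',cv2.resize(f['color'][100:260,130:330,::-1],(750,600),interpolation=cv2.INTER_CUBIC))
c,th,e,(im,D)=fit(f,[.5833,.0549],None,True,lambda X,Y:(Y<.06)&(X<.62)); print(np.degrees(th)%60,e)
E
```

```text
clock: 12.35
position: [0.5541, -0.0794, 0.0433]
tool_rot: [3.142, -0.0, 2.508]
force: [-2.8, 2.9, -0.2]
grip_width: -0.0001
clk 12.35 phi 257.75606190873697 r 0.13745279071858968 z 0.043262238445092 yaw 143.68633009249524 F [-2.8  2.9 -0.2] q7 [ 0.55  0.84 -0.74  1.88  0.81  0.76  0.28]
40.81705645412491 0.036871329705079614
```

View pics/s6.png

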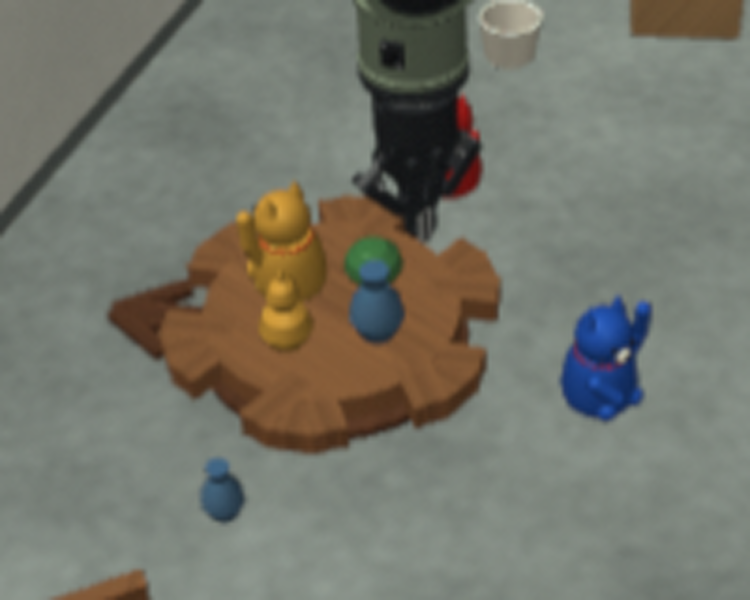

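View pics/t6.png

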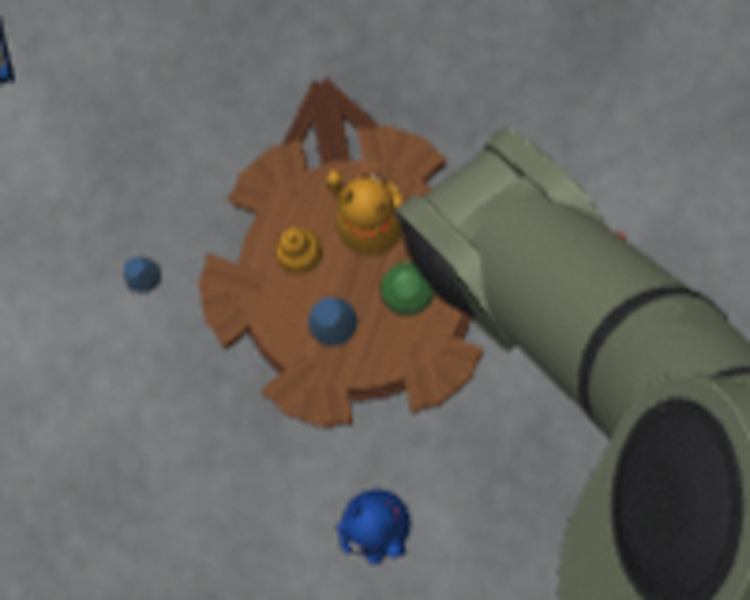

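Cat is now at about −19°, 30° short of the nose (10.8°); everything is still standing and red and blue cats untouched.

```bash
python3 -m handwheel '[{"offset":[-2.2,1.0,0],"rot":[0,0,-1],"claw":-1},{"offset":[-4.4,2.0,0],"rot":[0,0,-2],"claw":-1},{"offset":[-4.4,2.0,0],"rot":[0,0,-2],"claw":-1},{"offset":[-4.4,2.0,0],"rot":[0,0,-2],"claw":-1},{"offset":[-4.4,2.0,0],"rot":[0,0,-2],"claw":-1},{"offset":[-4.4,2.0,0],"rot":[0,0,-2],"claw":-1},{"offset":[-4.4,2.0,0],"rot":[0,0,-2],"claw":-1},{"offset":[-4.4,2.0,0],"rot":[0,0,-2],"claw":-1},{"offset":[-4.4,2.0,0],"rot":[0,0,-2],"claw":-1},{"offset":[-4.4,2.0,0],"rot":[0,0,-2],"claw":-1},{"offset":[-2.2,1.0,0],"rot":[0,0,-1],"claw":-1},{"offset":[-2.2,1.0,0],"rot":[0,0,-1],"claw":-1}]'; python3 st.py; python3 - <<'E'
from h import *
f=imaging.grab_frame('side');cv2.imwrite('pics/s7.png',cv2.resize(f['color'][130:290,130:330,::-1],(750,600),interpolation=cv2.INTER_CUBIC))
f=imaging.grab_frame('top');cv2.imwrite('pics/t7.png',cv2.resize(f['color'][100:260,130:330,::-1],(750,600),interpolation=cv2.INTER_CUBIC))
c,th,e,(im,D)=fit(f,[.5833,.0549],None,True,lambda X,Y:(Y<.06)&(X<.65)); print(np.degrees(th)%60,e)
E
```

```text
clock: 13.65
position: [0.6041, -0.0815, 0.0432]
tool_rot: [-3.141, -0.0, 2.874]
force: [-1.8, 0.4, 0.3]
grip_width: -0.0
clk 13.65 phi 278.6743380659784 r 0.13797593480353973 z 0.04324013781034082 yaw 164.68942341152567 F [-1.8  0.4  0.3] q7 [ 0.57  0.92 -0.82  1.74  0.85  0.88  0.66]
2.120247711518099 0.04704682713992797
```

View pics/t7.png

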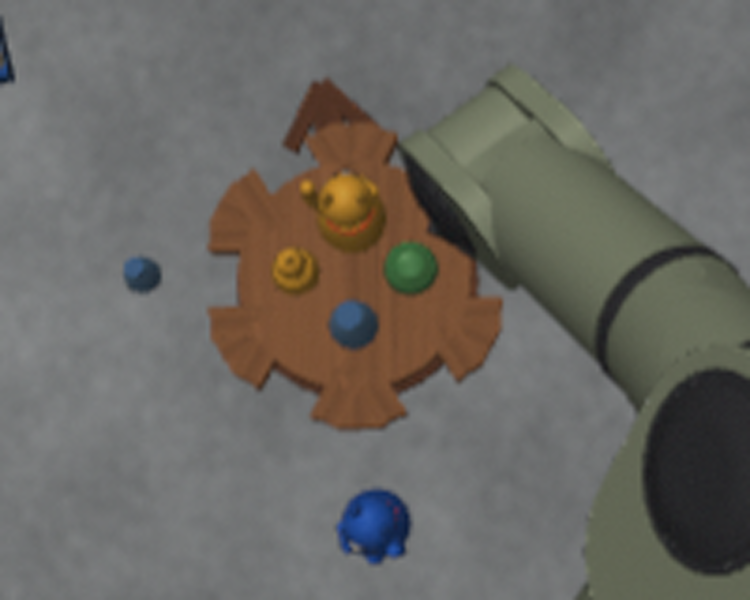

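View pics/s7.png

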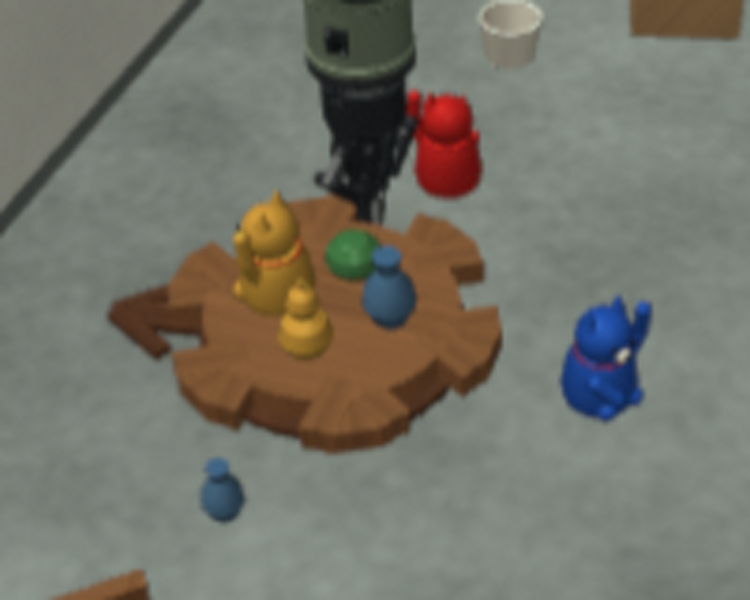

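```bash
python3 -m handwheel '[{"offset":[-2.2,1.0,0],"rot":[0,0,-1],"claw":-1},{"offset":[-2.2,1.0,0],"rot":[0,0,-1],"claw":-1},{"offset":[-2.2,1.0,0],"rot":[0,0,-1],"claw":-1},{"offset":[-2.2,1.0,0],"rot":[0,0,-1],"claw":-1},{"offset":[-2.2,1.0,0],"rot":[0,0,-1],"claw":-1},{"offset":[-2.2,1.0,0],"rot":[0,0,-1],"claw":-1},{"offset":[-1.1,0.5,0],"rot":[0,0,-0.5],"claw":-1},{"offset":[0,0,0],"rot":[0,0,0],"claw":-1},{"offset":[0,0,0],"rot":[0,0,0],"claw":-1}]'; python3 st.py; cat > meas.py <<'E'
from h import *
import sys
t=sys.argv[1]
f=imaging.grab_frame('side');cv2.imwrite(f'pics/s{t}.png',cv2.resize(f['color'][130:290,130:330,::-1],(750,600),interpolation=cv2.INTER_CUBIC))
f=imaging.grab_frame('top');cv2.imwrite(f'pics/t{t}.png',cv2.resize(f['color'][100:260,130:330,::-1],(750,600),interpolation=cv2.INTER_CUBIC))
ex=(lambda X,Y:(Y<.06)&(X<.67)) if len(sys.argv)<3 else None
for fx in (True,False):
    c,th,e,(im,D)=fit(f,[.5833,.0549],None,fx,ex); print(c,np.degrees(th)%60,e)
P=cloud(f);h=cv2.cvtColor(f['color'],cv2.COLOR_RGB2HSV)
q=rectify(f,c,.045,.2,.001);cv2.imwrite(f'pics/r{t}.png',cv2.resize(q[...,::-1],(600,600),interpolation=cv2.INTER_CUBIC))
E
python3 meas.py 8
```

```text
clock: 14.65
position: [0.6197, -0.0779, 0.0434]
tool_rot: [3.141, 0.0, 2.987]
force: [-0.7, -0.0, 0.1]
grip_width: -0.0001
clk 14.65 phi 285.3267427336092 r 0.1377467215696457 z 0.04338323334476604 yaw 171.14012442651787 F [-0.7 -0.   0.1] q7 [ 0.56  0.94 -0.84  1.7   0.86  0.91  0.78]
[0.5833 0.0549] 8.694107078980096 0.038829973729158834
[0.58224317 0.05417389] 8.451781614229674 0.037449606891293015
```

View pics/r8.png

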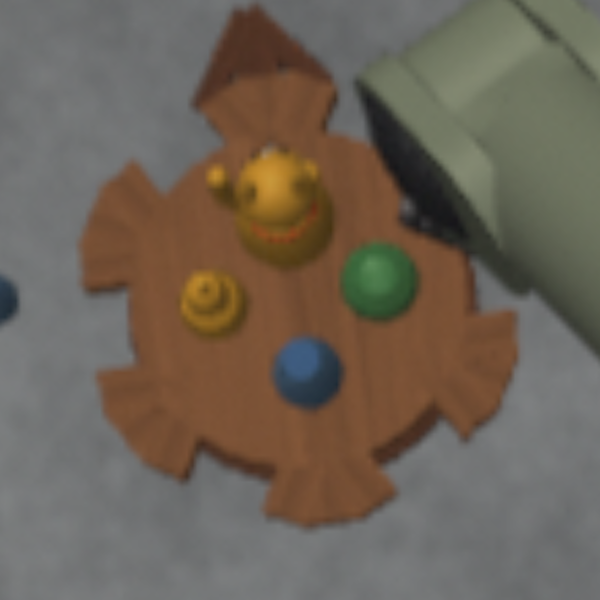

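```bash
python3 -m handwheel '[{"offset":[3,-1.4,0],"rot":[0,0,0],"claw":-1},{"offset":[3,-1.4,0],"rot":[0,0,0],"claw":-1},{"offset":[0,0,-25],"rot":[0,0,0],"claw":-1},{"offset":[0,0,-40],"rot":[0,0,0],"claw":-1},{"offset":[0,0,-50],"rot":[0,0,0],"claw":-1},{"offset":[0,0,-35],"rot":[0,0,0],"claw":-1},{"offset":[18,-40,0],"rot":[0,0,0],"claw":-1},{"offset":[18,-40,0],"rot":[0,0,0],"claw":-1},{"offset":[18,-40,0],"rot":[0,0,0],"claw":-1},{"offset":[18,-40,0],"rot":[0,0,0],"claw":-1},{"offset":[18,-40,0],"rot":[0,0,0],"claw":-1},{"offset":[0,0,0],"rot":[0,0,0],"claw":-1}]'; python3 st.py; python3 meas.py 9 full
```

```text
clock: 15.95
position: [0.4897, -0.2694, 0.1926]
tool_rot: [-3.139, -0.002, 2.979]
force: [0.8, 0.6, -0.8]
grip_width: -0.0004
clk 15.95 phi 253.89956045392103 r 0.3375367105571609 z 0.19261767560176074 yaw 170.69549836933817 F [ 0.8  0.6 -0.8] q7 [ 1.08  0.68 -1.01  1.8   0.67  1.05  1.22]
[0.5833 0.0549] 8.655547562229055 0.01797146904821908
[0.58311986 0.05491847] 8.657156392874837 0.01793015324296519
```

View pics/r9.png

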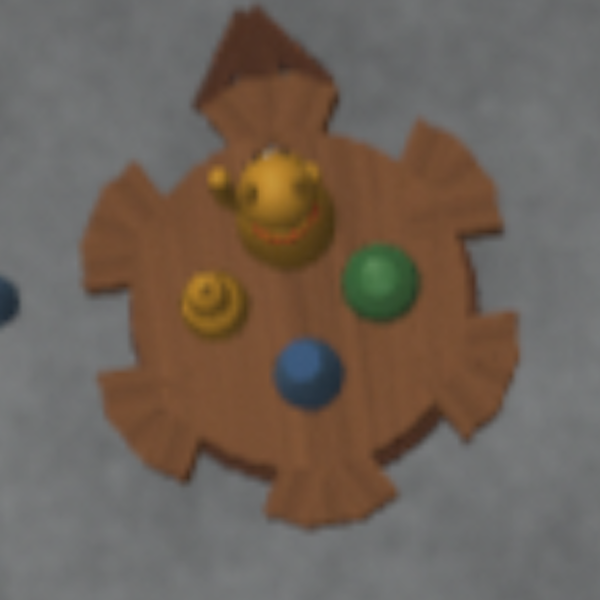

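View pics/s9.png

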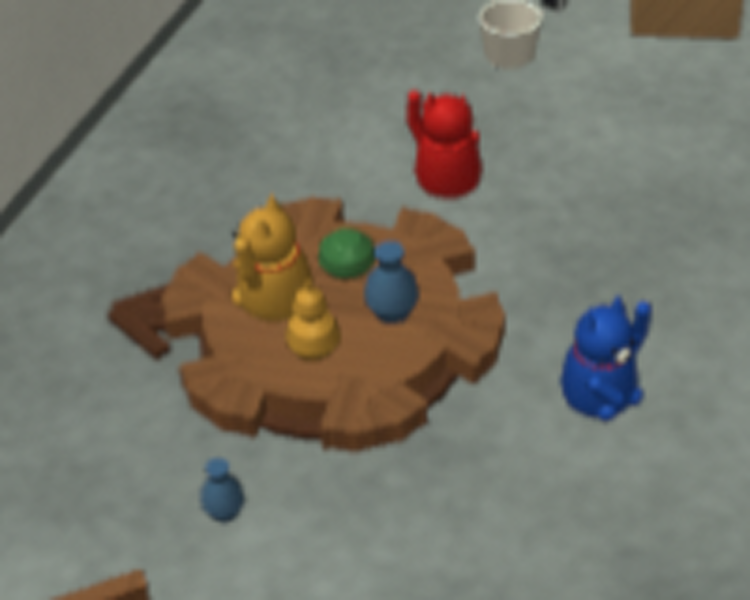

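```bash
python3 - <<'E'
from h import *
C=np.array([.5832,.0549])
for n in ('top','side'):
    f=imaging.grab_frame(n)
    im=rectify(f,C,.012,.25,.0005); N=im.shape[0]; h=cv2.cvtColor(im,cv2.COLOR_RGB2HSV)
    r,q=np.mgrid[0:N,0:N]; X=.25-(r+.5)*.0005; Y=.25-(q+.5)*.0005; R=np.hypot(X,Y);A=np.degrees(np.arctan2(Y,X))
    m=(h[...,1]>90)&(abs(A-10)<25)
    for lo in (.17,.175,.18,.185,.19,.195,.2,.205,.21):
        k=m&(R>lo)&(R<lo+.003)
        if k.any(): print(n,lo,A[k].min().round(2),A[k].max().round(2),'mid',((A[k].min()+A[k].max())/2).round(2),'mean',A[k].mean().round(2))
    if n=='side':
        for z in (.045,):
            c,th,e,_=fit(f,C,np.radians(8.6)); print('side fit',c,np.degrees(th)%60,e)
E
```

```text
top 0.17 -1.93 22.54 mid 10.3 mean 10.44
top 0.175 -0.08 20.81 mid 10.37 mean 10.44
top 0.18 1.35 19.84 mid 10.6 mean 10.71
top 0.185 3.33 18.34 mid 10.83 mean 10.85
top 0.19 4.59 16.86 mid 10.73 mean 10.75
top 0.195 5.81 15.69 mid 10.75 mean 10.8
top 0.2 7.38 14.54 mid 10.96 mean 10.91
top 0.205 8.47 13.17 mid 10.82 mean 10.61
side 0.17 -14.87 26.08 mid 5.6 mean 7.35
side 0.175 0.9 23.82 mid 12.36 mean 12.3
side 0.18 2.3 22.05 mid 12.18 mean 12.27
side 0.185 3.95 20.44 mid 12.19 mean 12.18
side 0.19 5.21 18.96 mid 12.08 mean 12.05
side 0.195 6.53 17.51 mid 12.02 mean 12.02
side 0.2 7.68 16.31 mid 12.0 mean 12.06
side 0.205 9.04 14.76 mid 11.9 mean 11.97
side fit [0.58423338 0.05719602] 8.680010723275359 0.02705024290328001
```

```bash
python3 -m handwheel '[{"offset":[0,0,0],"rot":[0,0,-2.7],"claw":-1},{"offset":[-18.5,40,0],"rot":[0,0,0],"claw":-1},{"offset":[-18.5,40,0],"rot":[0,0,0],"claw":-1},{"offset":[-18.5,40,0],"rot":[0,0,0],"claw":-1},{"offset":[-18.5,40,0],"rot":[0,0,0],"claw":-1},{"offset":[-18.5,40,0],"rot":[0,0,0],"claw":-1},{"offset":[0,0,0],"rot":[0,0,0],"claw":-1},{"offset":[0,0,0],"rot":[0,0,0],"claw":-1}]'; python3 - <<'E'
from h import *
s=status.observe();y=s['tool_rot'][2];print(np.degrees(s['tool_rot']),s['position'])
d=np.array([.6048,-.0814])-s['position'][:2];print(1000*(np.cos(y)*d[0]+np.sin(y)*d[1]),1000*(np.sin(y)*d[0]-np.cos(y)*d[1]))
E
```

```text
clock: 16.95
position: [0.6073, -0.0719, 0.1932]
tool_rot: [3.141, -0.0, 3.038]
force: [-0.5, -0.3, -0.2]
grip_width: 0.0002
[ 1.79965307e+02 -2.48038055e-03  1.74090921e+02] [ 0.60728054 -0.07193275  0.19322651]
1.4927018600897486 -9.672320373371909
```

```bash
python3 -m handwheel '[{"offset":[1.5,-9.7,0],"rot":[0,0,0.6],"claw":-1},{"offset":[0,0,0],"rot":[0,0,0],"claw":-1},{"offset":[0,0,40],"rot":[0,0,0],"claw":-1},{"offset":[0,0,40],"rot":[0,0,0],"claw":-1},{"offset":[0,0,10],"rot":[0,0,0],"claw":-1},{"offset":[0,0,0],"rot":[0,0,0],"claw":-1}]'; python3 st.py; python3 - <<'E'
from h import *
f=imaging.grab_frame('side');cv2.imwrite('pics/s10.png',cv2.resize(f['color'][130:290,130:330,::-1],(750,600),interpolation=cv2.INTER_CUBIC))
E
```

```text
clock: 17.55
position: [0.6037, -0.0848, 0.1027]
tool_rot: [3.141, -0.002, 3.023]
force: [-0.8, 0.3, 0.4]
grip_width: 0.0002
clk 17.55 phi 278.31114846480756 r 0.14119399558798923 z 0.10269488989980127 yaw 173.19284645604344 F [-0.8  0.3  0.4] q7 [ 0.62  0.85 -0.91  1.72  0.79  0.98  0.86]
```

View pics/s10.png

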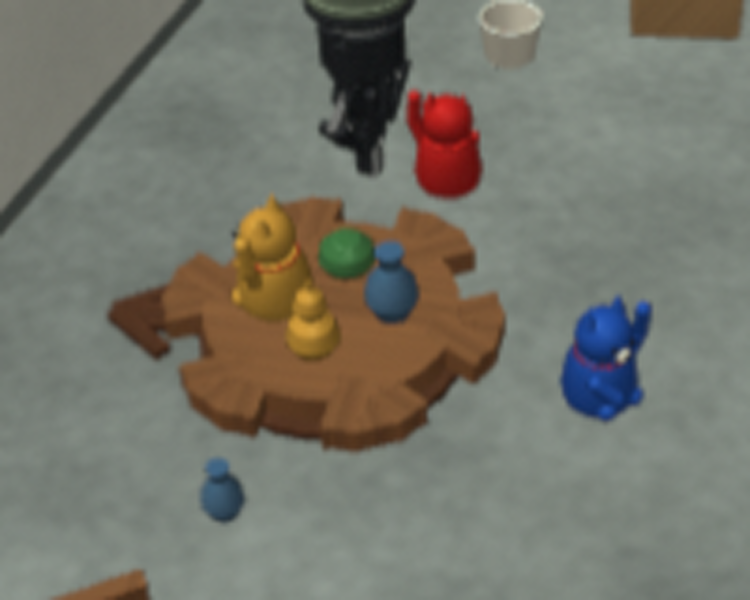

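```bash
python3 -m handwheel '[{"offset":[-0.7,3.4,0],"rot":[0,0,0],"claw":-1},{"offset":[0,0,20],"rot":[0,0,0],"claw":-1},{"offset":[0,0,20],"rot":[0,0,0],"claw":-1},{"offset":[0,0,19],"rot":[0,0,0],"claw":-1},{"offset":[0,0,0],"rot":[0,0,0],"claw":-1},{"offset":[0,0,0],"rot":[0,0,0],"claw":-1}]'; python3 st.py
```

```text
clock: 18.2
position: [0.6053, -0.0806, 0.044]
tool_rot: [3.141, -0.001, 3.024]
force: [0.3, -0.4, -0.2]
grip_width: -0.0
clk 18.2 phi 279.2232113917015 r 0.13732034285549566 z 0.043989577355513045 yaw 173.2607409358826 F [ 0.3 -0.4 -0.2] q7 [ 0.58  0.93 -0.85  1.74  0.87  0.9   0.8 ]
```

```bash
python3 -m handwheel '[{"offset":[-2.5,0.6,0],"rot":[0,0,0],"claw":-1},{"offset":[-2.5,0.7,0],"rot":[0,0,0],"claw":-1},{"offset":[-2.5,0.8,0],"rot":[0,0,0],"claw":-1},{"offset":[-2.3,0.8,0],"rot":[0,0,0],"claw":-1},{"offset":[-2,0.7,0],"rot":[0,0,0],"claw":-1},{"offset":[-1.5,0.6,0],"rot":[0,0,0],"claw":-1},{"offset":[-1.5,0.6,0],"rot":[0,0,0],"claw":-1},{"offset":[-1.5,0.6,0],"rot":[0,0,0],"claw":-1},{"offset":[-1.5,0.6,0],"rot":[0,0,0],"claw":-1},{"offset":[-1,0.4,0],"rot":[0,0,0],"claw":-1},{"offset":[0,0,0],"rot":[0,0,0],"claw":-1},{"offset":[0,0,0],"rot":[0,0,0],"claw":-1}]'; python3 st.py; python3 meas.py 11
```

```text
clock: 19.4
position: [0.625, -0.0769, 0.0443]
tool_rot: [3.142, 0.0, 3.024]
force: [-0.7, 0.8, -1.0]
grip_width: -0.0001
clk 19.4 phi 287.5398532635878 r 0.13822767798353855 z 0.0442958937396095 yaw 173.24120318187914 F [-0.7  0.8 -1. ] q7 [ 0.56  0.95 -0.85  1.68  0.87  0.93  0.82]
[0.5833 0.0549] 10.874304023666639 0.04083990628750671
[0.58225303 0.05425257] 10.621407782393547 0.03955078170839825
```

Back off, lift and clear away, then measure unobstructed.

```bash
python3 -m handwheel '[{"offset":[3,-1.2,0],"rot":[0,0,0],"claw":-1},{"offset":[3,-1.2,0],"rot":[0,0,0],"claw":-1},{"offset":[0,0,-25],"rot":[0,0,0],"claw":-1},{"offset":[0,0,-40],"rot":[0,0,0],"claw":-1},{"offset":[0,0,-50],"rot":[0,0,0],"claw":-1},{"offset":[0,0,-35],"rot":[0,0,0],"claw":-1},{"offset":[18,-40,0],"rot":[0,0,0],"claw":-1},{"offset":[18,-40,0],"rot":[0,0,0],"claw":-1},{"offset":[18,-40,0],"rot":[0,0,0],"claw":-1},{"offset":[18,-40,0],"rot":[0,0,0],"claw":-1},{"offset":[18,-40,0],"rot":[0,0,0],"claw":-1},{"offset":[0,0,0],"rot":[0,0,0],"claw":-1}]'; python3 st.py; python3 meas.py 12 full; python3 - <<'E'
from h import *
f=imaging.grab_frame('side');c,th,e,_=fit(f,[.5842,.0572],np.radians(11)); print('side fit',c,np.degrees(th)%60,e)
im=rectify(f,[.5833,.0572],.012,.25,.0005)
E
```

```text
clock: 20.7
position: [0.5021, -0.2725, 0.1936]
tool_rot: [-3.139, -0.002, 3.016]
force: [0.6, 0.8, -0.1]
grip_width: -0.0003
clk 20.7 phi 256.07196032829506 r 0.33732897299921566 z 0.1935969985267284 yaw 172.78492648876937 F [ 0.6  0.8 -0.1] q7 [ 1.07  0.7  -1.01  1.76  0.67  1.07  1.26]
[0.5833 0.0549] 10.86578347647584 0.017452600414621756
[0.58318398 0.054932  ] 10.866568412492994 0.017434797907327357
side fit [0.58424869 0.0571572 ] 10.795511197907267 0.024201524429865274
```

View pics/r12.png

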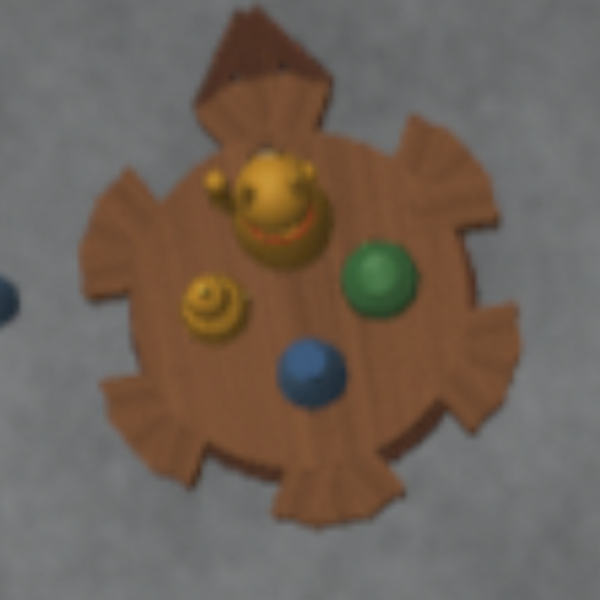

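View pics/s12.png

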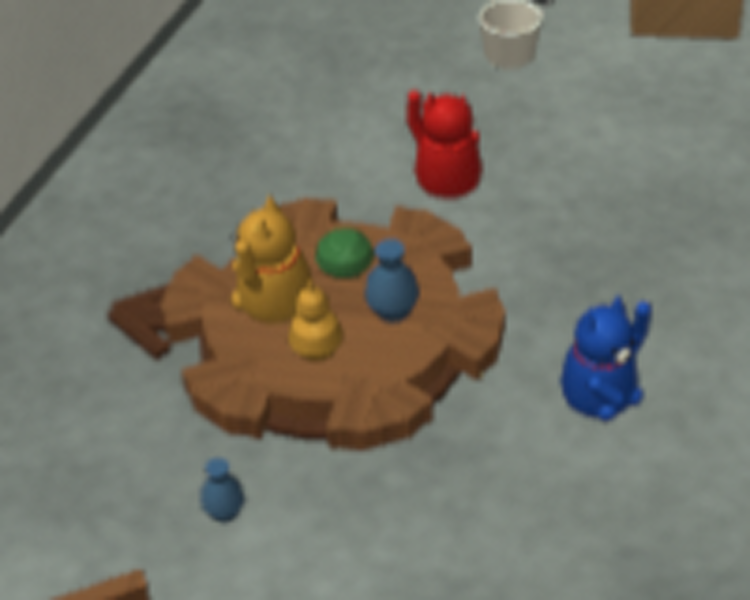

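```bash
python3 - <<'E'
from h import *
s=status.observe();print(s['clock'],np.abs(s['qd']).max());bot.job_done()
E
```

```text
20.85 0.030651525514054805
the job is handed in; nothing more can be done
```

I turned the turntable about 149° anticlockwise, so the gold cat now stands right behind the nose and looks out over it. I handed the job in at 20.9 s. It took one long push with the closed fingers in a rim notch, a look with the arm clear, and a second push of about 2° in the same notch. The arm was lifted clear before hand-in.

**Angle:** In the last pictures the turntable is at 10.8–10.9°, with the top and side cameras agreeing. The nose is at about 10.8–10.9° in the top camera. The side camera gave about 12° before correcting for its offset of roughly 2 mm, and about 11.3° after, so the error is about half a degree or less. I judged the cat's own facing from its ears in the picture, at about 9.5°, and did not measure it more closely.

**Everything else:** The cat, vase, gourd and paperweight are upright in their places. The red and blue cats, the small vase and the cup look undisturbed. I did not compare the frame, remote and tissue box at the end, but the arm never went near them at table height. The force readings I took were all below about 5 N.

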